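Open the tool case's dial lock and hand over its shackle

ROBOT

A 6-joint arm with a two-finger parallel gripper is mounted at the origin on the work surface. World frame = base frame: x ahead of the robot, y to its left, z up, the work surface at z = 0. Lengths are in m, angles in rad, forces in N, time in s.
With the tool pointing down it reaches from about 0.35 to 0.725 m from the base axis. Payload 6 kg.
Tool frame: the origin (TCP) lies between the finger pads; the fingertips stand 22 mm ahead of it and the grasp point (between the pads) lies 3 mm ahead of it (tips_ahead is the z of the fingertips in the tool frame, in m); z points along the fingers, y is the line along which they close (so a half turn about z gives the same grasp; the last joint's range is limited). The gripper opens to 85 mm and grips with 20 to 120 N. Pads are 22 mm wide; open, the fingers measure 114 mm over their backs; the gripper's body (76 mm by 85 mm) begins 54 mm behind the grasp point. The pads swing forward as they close: fully open they stand 13 mm farther back than shut.
Start: joints at [-0.843, 0.04, 0.085, 0, -1.615, -0.334], TCP at [0.23, -0.554, 0.253] pointing down, gripper open.
Joint ranges: [-2.56, 2.56], [-1.29, 2.01], [-1.08, 1.49], [-3.29, 1.98], [-2.81, -0.18], [-2.99, 2.99]. Speed limits (rad/s): [2.57, 2.57, 3.01, 3.14, 3.14, 3.14].

INTERFACE

Orientations are given as a unit quaternion [w, x, y, z].
In Python, from bench import observe, grab_frame, close_job, tips_ahead gives the robot as it stands. The module is installed in compiled form; this text tells all that it offers.
- The arm moves only by the tool move_arm, never from a script. Its argument "motion" is text: rows parted by semicolons, each of 6 numbers parted by spaces: the shift along the world's x, y, z in m, then the turn, a rotation vector about the world's x, y, z in rad. A call has 1 to 5 rows; each row is the pose to reach, as a shift and turn from the pose commanded when the call began; what a row does not reach only later rows make up. A row lasts 1/10 s, in which the tool goes at most 50 mm and 8.59 degrees, less where a joint would pass 70% of its speed; a pose out of reach is approached as far as the arm can. A call with a gripper value outside its range is refused whole. "gripper" is the finger opening in m, from 0 to 0.0854, set as the call begins (left out, the last holds). The fingers move at their own pace and stop on an object; "grip_force" is the grip in N (left out, the last holds). Time passes only in rows, so rows that repeat a pose let the fingers close. It gives the time, the measured TCP pose, the force, the opening and the grip force at its end, in the units of the state.
- observe(): the state, without advancing time (a new reading comes with each control period).
- grab_frame(name): name is "side" or "top"; returns a dict with "img" (400x640x3 uint8, red, green, blue), "fx", "fy", "cx", "cy" (pixels), "R" (3x3) and "t" (3): a world point X has camera coordinates R X + t. Camera axes: x right, y down, z forward; pixel columns grow to the right and rows downward; lengths in m; the calibration is good to about 2 mm. A picture is of the moment at which its call begins. There is no depth.
- close_job(): hands the job in; it is judged then, once.
The state is a dict: "time": time; "joints": joint angles; "dq": joint speeds; "joint_efforts": joint torques, N m; "ee_pos": TCP position; "tool_rot": TCP orientation; "wrist_force": force on the tool from outside, world axes, zero at the start; "torque": the same for the moment, N m; "finger_gap": finger opening in m; "gripper_force": force on a finger pad.
Only numpy, scipy, OpenCV 4.12 (cv2) and the standard library are available. Lean on these libraries where they do the work, as an engineer would, in place of code of your own. Each camera call takes 0.05 s, during which the arm holds its last target. There are 200 camera calls.

TASK

Open the dial lock of the blue tool case: slide the yellow hood all the way off the dial, turn the dial click by click until its white pointer stands at the red mark beside the shackle, and draw the steel U-shackle straight up out of the lock. Then present the shackle: carry it over the middle of the round green mat and finish while still holding it there in the gripper, legs hanging straight down and their ends about 12 cm above the mat, the hood left open and the dial left at the mark. Do not shift the dish, tools or parts lying around.

Things in the scene. Friction and masses are not known exactly. Their poses are not given: they have to be found in the camera images.
- lockcase: blue tool case (190 x 240 x 46 mm) with a grey dial lock on its robot side; fixed, place and yaw vary. Origin on the bench, on the dial's axis; x away from the robot, y left. Lock spans x -50..50 mm; its high deck (top z 85, rails to 90) y -142..30 mm, low deck (top z 45, shackle holes at y 49.5 and 94.5) y 30..112 mm. Blue case behind: x 52..242, y -135..105 mm
- hood (a joint): travel of the yellow hood along its rails, m: 0 covering the dial, 0.11 fully open, against its stop. It slides towards the lock's -y (away from the shackle), about 2 N friction, and stays where it is left
- hood_grip (a point): grip point on the hood's black handle, z 163 mm over the bench. The handle is a bar 40 mm along the lock's x, 12 mm thick along y, from z 138 (the hood's top) to 175 mm. Hood: 66 mm in x, 60 mm in y, centred over the dial when shut
- dial (a joint): dial angle, rad, positive anticlockwise from above; 0: white pointer at the red mark (to the lock's +y). Starts positive, 2 to 4 clicks off: turn clockwise. Clicks (detents) every 0.349 rad, one at 0; 0.07 N m turns it past one; let go, it drops into the nearest (rarely rests on the crest between two). Stops at -0.6 and 1.75. Shackle is free only within 0.12 rad of 0, else a cam holds its foot
- dial_grip (a point): grip point on the dial's axis, z 115 mm over the bench. The grip is an upright black bar 40 mm long, 14 mm thick, z 92 to 130 mm, on a 48 mm disc; it lies along the white pointer (along the lock's y at joint value 0) and turns with the dial
- shackle: loose steel U-shackle, about 0.18 kg: two round legs 10 mm thick, 45 mm apart along its y, bow on top, 75 mm high. Origin midway between the legs' lower ends, z up. A foot sticks out 8 mm from the lower end of the -y leg. In the lock its origin is at the lock's x 0, y 72, z 10 mm (legs 35 mm deep, 1.5 mm play); axes parallel to the lock's
- shackle_grip (a point): middle of the black grip sleeve on the bow, a flat-sided block 12 mm thick along the shackle's x, 30 mm along y, 16 mm high; 67 mm above the shackle's origin, 77 mm over the bench in the lock. Under it, between the legs, lies a flat steel hasp strap along x, 24 mm wide, top 49.5 mm over the bench
- mat: round green hand-over mat, 120 mm across, 4 mm thick, with a white spot in its middle, fixed on the bench left or right of the lock; origin under its centre
- dish: round steel parts dish, 110 mm across, 30 mm high, a bystander; origin under its centre. It lies on one side of the lock and the green mat on the other, which is which varies
- wrench: steel wrench about 170 mm long lying on the bench on the robot's side of the lock, a bystander
- screwdriver: screwdriver with orange handle, about 170 mm long, lying on the blue case, a bystander
- oil_filter: orange oil filter cartridge, 76 mm across, 85 mm high, a bystander; origin under its centre

How it is judged:
On the way, in this order (a step that is already met when the one before it is completed fails the run):
1. the hood is slid fully open (value of joint hood above 0.1 m), for 0.2 s.
2. the dial stands at the red mark (value of joint dial between -0.12 and 0.12 rad), for 0.2 s.
3. the shackle is drawn out of the lock, with the dial still at the mark (all of step 2 and z of shackle in the frame of lockcase above 0.06 m), for 0.1 s.
At the end, for the whole second after the job is handed in: Gripper holds the shackle (over 1 N), still, within 20 degrees of upright, origin within 45 mm of the mat centre seen from above, leg ends 70 to 200 mm above the bench, touching neither mat nor lock; hood open over 100 mm, dial within 0.12 rad of the mark (all of step 2 and value of joint hood above 0.1 m and horizontal distance between shackle and mat below 0.045 m and height (world z) of shackle between 0.07 and 0.2 m and angle between shackle's own z axis and vertical below 0.35 rad and linear speed of shackle below 0.05 m/s and contact force between the fingers and shackle above 1 N and contact force between shackle and mat below 0.1 N and contact force between shackle and lockcase below 0.1 N); the arm keeps its last pose, push and grip.
It fails at once if the dish, a tool or a part lying around is shifted more than 30 mm (distance of any of dish, wrench, screwdriver, oil_filter from where it was at the start of the episode above 0.03 m).
It also fails if it takes over 58 s, if anything falls off the work surface, if the arm or the gripper's body presses on something with over 40 N, if the wrist force passes 120 N, or if a joint passes its speed limit or range.

## Working session

There is one attempt and no reset: what is moved stays moved. The work goes in short steps, Python scripts to look and compute and a tool call to move; the robot and the scene stay as the last step left them, time stands still between calls to the robot, and variables do not carry over. Pictures are saved under pics/ and viewed, at most 10 in all, crops included, and the job is handed in when it is done.

Besides the shell and the picture viewer there is one more tool, called after ">>>" by a JSON object that holds its "api" and its "payload", one argument or row to a line. move_arm: Moves the arm, as the interface text tells. Its arguments: {"type":"object","properties":{"motion":{"type":"string"},"gripper":{"type":"number"},"grip_force":{"type":"number"}},"required":["motion"]}

```bash
mkdir -p pics; python3 - <<'E'
from bench import *
import cv2
o=observe();print(o)
for n in("side","top"):
    f=grab_frame(n);cv2.imwrite(f"pics/{n}0.png",f["img"][:,:,::-1]);print(n,f["fx"],f["cx"],f["cy"],f["R"],f["t"])
E
```

```text
{'time': 0.0, 'joints': array([-8.43304129e-01,  4.07893662e-02,  8.38000321e-02, -4.74589078e-04,
       -1.61552692e+00, -3.33693533e-01]), 'dq': array([-0.00184389, -0.00167297,  0.00063967, -0.00062077, -0.00022623,
        0.00068721]), 'joint_efforts': array([ 3.32506585e-03, -3.68198991e+01,  3.47413802e+01,  6.93212718e+00,
       -5.40662615e-03, -4.88230000e-06]), 'ee_pos': array([ 0.23017672, -0.5537637 ,  0.25228349]), 'tool_rot': array([-2.30709993e-04, -1.95639648e-01,  9.80675447e-01,  8.61693013e-04]), 'wrist_force': array([-0.05184687,  0.05534219,  0.46325555]), 'torque': array([-0.02978662,  0.03930943,  0.01093527]), 'gripper_force': 0.0, 'finger_gap': 0.08571522510816378}
side 378.08076509431066 316.2059749734417 194.93797742554963 [[-0.76344057 -0.64584363 -0.00667054]
 [-0.36518827  0.44015518 -0.8203054 ]
 [ 0.53272509 -0.62381842 -0.57188684]] [0.45861407 0.29083914 0.75743681]
top 487.7953486021462 320.6245771971838 196.93940571625075 [[ 0.02364837 -0.99963431  0.01311516]
 [-0.98717946 -0.02542112 -0.15757689]
 [ 0.15785267 -0.00922058 -0.98741962]] [0.01700479 0.5732885  1.4504801 ]
```

View pics/side0.png

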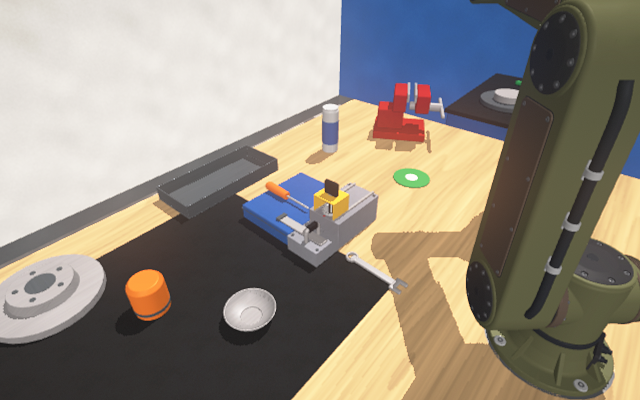

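View pics/top0.png

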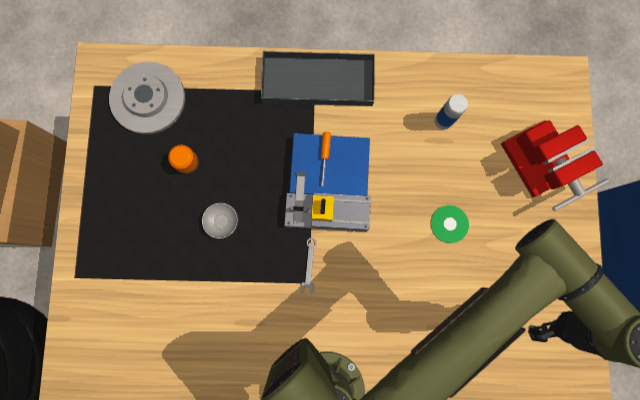

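The side view shows the hood at (330,202), its handle at (332,187), the shackle sleeve near (311,227) and the mat spot at (411,177). The top view shows the hood at (322,208), the shackle near (297,210), the mat spot at (450,224), the dish at (220,220) and the wrench at (309,265). I'll enlarge both views around the lock.

```bash
python3 - <<'E'
import cv2,numpy as np
a=cv2.imread("pics/top0.png")[120:240,270:390];b=cv2.imread("pics/side0.png")[160:280,265:385]
a,b=[cv2.resize(i,(600,600) if 0 else (400,400),interpolation=cv2.INTER_CUBIC) for i in(a,b)]
a=cv2.resize(cv2.imread("pics/top0.png")[180:240,275:375],(800,480),interpolation=cv2.INTER_CUBIC)
b=cv2.resize(cv2.imread("pics/side0.png")[170:270,280:385],(630,600),interpolation=cv2.INTER_CUBIC)
cv2.imwrite("pics/tc.png",a);cv2.imwrite("pics/sc.png",b)
E
```

```text
(no output)
```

View pics/tc.png

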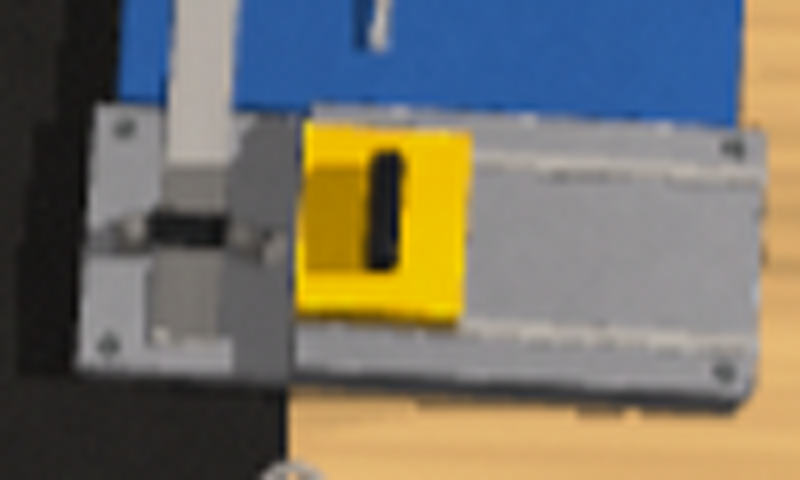

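View pics/sc.png

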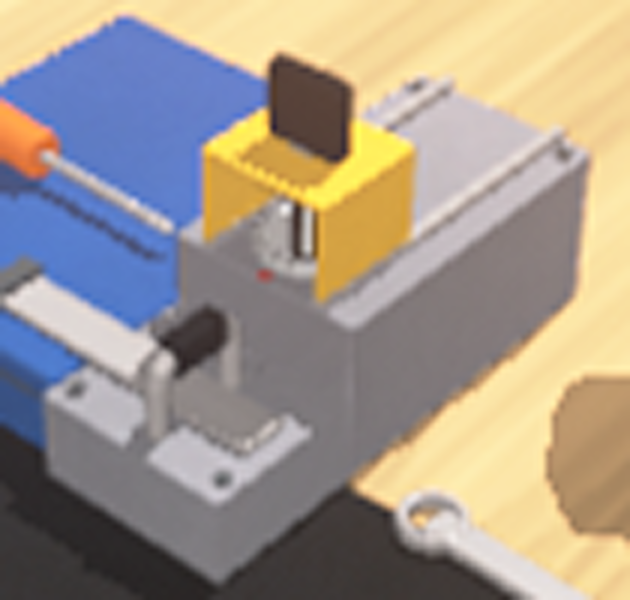

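The enlarged crops are top at 8x from (275,180) and side at 6x from (280,170).
- **Top crop:** handle centred at (386,210), hood corners at (305,122), (472,132) and (463,318), sleeve at (189,229), low deck corners at (95,103) and (78,370).
- **Side crop:** handle top edge at (272,57) to (352,85), sleeve at (197,338), red mark at (265,275), hood corners at (203,152), (318,195) and (413,152). The dial bar shows at about (303,230).

Next I triangulate these and fit the lock pose.

```bash
cat > h.py <<'E'
import numpy as np,cv2
from scipy.optimize import least_squares
from bench import *
def cam(f):
    K=np.array([[f["fx"],0,f["cx"]],[0,f["fy"],f["cy"]],[0,0,1]]);return K@np.c_[f["R"],f["t"]]
def proj(P,X):
    p=P@np.r_[X,1];return p[:2]/p[2]
def tri(Pt,Ps,a,b):
    X=cv2.triangulatePoints(Pt,Ps,np.float64(a),np.float64(b)).ravel();return X[:3]/X[3]
T=lambda u,v:np.array([275+u/8-.44,180+v/8-.44]);S=lambda u,v:np.array([280+u/6-.42,170+v/6-.42])
def L(p,X):
    c,s=np.cos(p[2]),np.sin(p[2]);return np.array([p[0]+c*X[0]-s*X[1],p[1]+s*X[0]+c*X[1],X[2]])
E
cat > fit.py <<'E'
from h import *
Pt,Ps=cam(grab_frame("top")),cam(grab_frame("side"))
for n,a,b in [("handle top",T(387,212),S(312,70)),("sleeve top",T(189,226),S(193,330)),("hoodNW",T(305,122),S(203,152)),("hoodSE",T(463,315),S(413,152)),("low SW",T(78,370),S(222,503)),("low NW",T(95,103),S(47,397)),("mat",(450,224),(411,177.3)),("dish",(220,221),(249,312)),("filter",(182,157),(148,281))]:
    X=tri(Pt,Ps,a,b);print(n,X.round(4),(proj(Pt,X)-a).round(1),(proj(Ps,X)-b).round(1))
pts=[(Pt,T(305,122),(33,30,138)),(Pt,T(472,132),(33,-30,138)),(Pt,T(463,315),(-33,-30,138)),(Pt,T(95,103),(50,112,45)),(Pt,T(78,370),(-50,112,45)),(Pt,T(765,130),(50,-142,85)),(Pt,T(387,212),(0,0,175)),
(Ps,S(203,152),(33,30,138)),(Ps,S(318,195),(-33,30,138)),(Ps,S(413,152),(-33,-30,138)),(Ps,S(350,328),(-50,30,85)),(Ps,S(47,397),(50,112,45)),(Ps,S(222,503),(-50,112,45)),(Ps,S(590,155),(-50,-142,85)),(Ps,S(220,582),(-50,112,0)),(Ps,S(312,70),(0,0,175))]
r=lambda p:np.concatenate([proj(P,L(p,np.array(X)/1e3))-u for P,u,X in pts])
s=least_squares(r,[.5,0,0],loss="soft_l1");print(s.x);print(r(s.x).reshape(-1,2).round(1).tolist())
for n,X in dict(hood=(0,0,.163),sleeve=(0,.072,.077),red=(0,.03,.085)).items(): print(n,L(s.x,np.array(X)).round(4))
E
python3 fit.py
```

```text
handle top [0.527  0.0256 0.1742] [-0.1 -0.2] [0.4 0.1]
sleeve top [0.5324 0.0975 0.0806] [0.  0.1] [-0.1 -0. ]
hoodNW [0.5638 0.0547 0.1332] [0.1 0.2] [-0.4 -0.1]
hoodSE [ 0.4961 -0.0033  0.132 ] [-0.  -0.1] [0.1 0. ]
low SW [0.4812 0.1393 0.0451] [-0. -0.] [0. 0.]
low NW [0.5837 0.1359 0.0417] [0.2 0.3] [-0.8 -0.1]
mat [ 0.5049 -0.3782 -0.0014] [-0.1 -0.1] [0.2 0. ]
dish [0.4951 0.3414 0.0152] [-0.3 -0.3] [1.  0.2]
filter [0.6791 0.4539 0.076 ] [0.1 0.1] [-0.4 -0.1]
[ 0.52853668  0.02650475 -0.03173257]
[[-0.2, 0.3], [-0.2, 0.3], [-0.3, 0.2], [-0.2, 0.6], [-0.2, -0.3], [0.2, -0.1], [-0.4, -0.8], [-0.2, -1.3], [0.9, 1.9], [0.5, -1.6], [0.5, -0.2], [-0.6, -0.6], [-0.5, 0.1], [0.4, -1.2], [0.0, 0.3], [-0.3, -0.3]]
hood [0.5285 0.0265 0.163 ]
sleeve [0.5308 0.0985 0.077 ]
red [0.5295 0.0565 0.085 ]
```

The pose fit is consistent: lock at (0.5285, 0.0265) with yaw -0.032, handle top height 0.174, mat at (0.505, -0.378). I'll move above the handle while turning +2.715 rad, so that j6 has room to turn the dial clockwise later.

>>> {"api": "move_arm", "payload": {
  "motion": "0.015 0.029 0.005 0 0 0.136; 0.03 0.058 0.01 0 0 0.272; 0.045 0.087 0.01 0 0 0.407; 0.06 0.116 0.01 0 0 0.543; 0.075 0.145 0.01 0 0 0.679",
  "gripper": 0.08,
  "grip_force": 30
}}

```text
time: 0.7
ee_pos: [0.3056, -0.4078, 0.2631]
tool_rot: [0.0, -0.513, 0.858, 0.0]
wrist_force: [0.9, 0.3, 0.2]
finger_gap: 0.0799
gripper_force: 0.0
```

>>> {"api": "move_arm", "payload": {
  "motion": "0.015 0.029 0 0 0 0.136; 0.03 0.058 0 0 0 0.272; 0.045 0.087 0 0 0 0.407; 0.06 0.116 0 0 0 0.543; 0.075 0.145 0 0 0 0.679"
}}

```text
time: 1.2
ee_pos: [0.3805, -0.2628, 0.2633]
tool_rot: [-0.0, 0.77, -0.638, 0.0]
wrist_force: [0.7, 0.4, 0.3]
finger_gap: 0.0799
gripper_force: 0.0
```

>>> {"api": "move_arm", "payload": {
  "motion": "0.015 0.029 0 0 0 0.136; 0.03 0.058 0 0 0 0.272; 0.045 0.087 0 0 0 0.407; 0.06 0.116 0 0 0 0.543; 0.075 0.145 0 0 0 0.679"
}}

```text
time: 1.7
ee_pos: [0.4556, -0.1177, 0.2633]
tool_rot: [-0.0, 0.939, -0.345, 0.0]
wrist_force: [0.5, -0.7, 0.3]
finger_gap: 0.0798
gripper_force: 0.0
```

>>> {"api": "move_arm", "payload": {
  "motion": "0.015 0.029 0 0 0 0.136; 0.03 0.058 0 0 0 0.272; 0.045 0.087 0 0 0 0.407; 0.06 0.116 0 0 0 0.543; 0.074 0.145 0 0 0 0.679"
}}

```text
time: 2.2
ee_pos: [0.5296, 0.0273, 0.2631]
tool_rot: [0.0, 1.0, -0.013, -0.0]
wrist_force: [0.0, -0.2, -0.6]
finger_gap: 0.0797
gripper_force: 0.0
```

```bash
cat > st.py <<'E'
from h import *
from scipy.spatial.transform import Rotation as Ro
o=observe();R=Ro.from_quat(np.roll(o["tool_rot"],-1)).as_matrix()
print(o["time"],o["ee_pos"].round(4),"tooly deg",np.degrees(np.arctan2(R[1,1],R[0,1])).round(2),"z",R[:,2].round(3),"j",o["joints"].round(3),"F",o["wrist_force"].round(2),"tau",o["torque"].round(3),"gap",round(o["finger_gap"],4),o["gripper_force"],tips_ahead if not callable(tips_ahead) else tips_ahead())
E
python3 st.py
```

```text
2.2 [0.5296 0.0273 0.2631] tooly deg -91.49 z [-0. -0. -1.] j [ 0.431 -0.144 -0.075  0.    -1.64   1.114] F [ 0.03 -0.21 -0.63] tau [-0.018 -0.084  0.011] gap 0.0797 0.0 0.022
```

>>> {"api": "move_arm", "payload": {
  "motion": "-0.001 -0.001 -0.04 0 0 -0.005; -0.001 -0.001 -0.08 0 0 -0.005; -0.001 -0.001 -0.098 0 0 -0.005; -0.001 -0.001 -0.098 0 0 -0.005"
}}

```text
time: 2.6
ee_pos: [0.5265, 0.0247, 0.1616]
tool_rot: [0.001, 1.0, -0.018, -0.003]
wrist_force: [0.3, -0.5, -0.2]
finger_gap: 0.0797
gripper_force: 0.0
```

>>> {"api": "move_arm", "payload": {
  "motion": "0 0 0 0 0 0; 0 0 0 0 0 0; 0 0 0 0 0 0; 0 0 0 0 0 0; 0 0 0 0 0 0",
  "gripper": 0.0,
  "grip_force": 30
}}

```text
time: 3.1
ee_pos: [0.5285, 0.0251, 0.1661]
tool_rot: [-0.0, 1.0, -0.018, 0.001]
wrist_force: [-0.6, 1.1, 2.1]
finger_gap: 0.0115
gripper_force: 33.4
```

Gripped at a 12 mm gap. Now I slide the hood to its stop along (-0.0317, -0.9995).

>>> {"api": "move_arm", "payload": {
  "motion": "-0.001 -0.025 0 0 0 0; -0.002 -0.055 0 0 0 0; -0.003 -0.085 0 0 0 0; -0.0035 -0.105 0 0 0 0; -0.0035 -0.111 0 0 0 0"
}}

```text
time: 3.6
ee_pos: [0.5247, -0.0837, 0.1661]
tool_rot: [-0.004, 1.0, -0.018, 0.001]
wrist_force: [-11.0, 36.1, 13.0]
finger_gap: 0.0117
gripper_force: 36.0
```

>>> {"api": "move_arm", "payload": {
  "motion": "0 0 0 0 0 0; 0 0 0 0 0 0; 0 0 0 0 0 0"
}}

```text
time: 3.9
ee_pos: [0.5246, -0.0833, 0.1661]
tool_rot: [-0.002, 1.0, -0.017, 0.0]
wrist_force: [-6.5, 13.6, 6.4]
finger_gap: 0.0116
gripper_force: 34.4
```

The 13 N reaction says the hood is against its stop. I'll release, go up and back from the view, and look at the dial.

>>> {"api": "move_arm", "payload": {
  "motion": "0 0.001 0 0 0 0; 0 0.001 0 0 0 0; 0 0.001 0 0 0 0",
  "gripper": 0.05
}}

```text
time: 4.2
ee_pos: [0.5247, -0.0853, 0.1652]
tool_rot: [0.0, 1.0, -0.018, 0.0]
wrist_force: [0.1, -0.6, -0.4]
finger_gap: 0.0499
gripper_force: 0.0
```

>>> {"api": "move_arm", "payload": {
  "motion": "0 0 0.03 0 0 -0.13; 0 0 0.06 0 0 -0.26; -0.01 -0.03 0.09 0 0 -0.39; -0.02 -0.07 0.1 0 0 -0.52; -0.03 -0.11 0.1 0 0 -0.6"
}}

```text
time: 4.7
ee_pos: [0.4949, -0.1965, 0.2679]
tool_rot: [-0.0, 0.949, -0.315, 0.002]
wrist_force: [0.3, -0.1, -0.7]
finger_gap: 0.0499
gripper_force: 0.0
```

```bash
python3 st.py; python3 - <<'E'
from h import *
f=grab_frame("top");g=grab_frame("side")
a=cv2.resize(f["img"][185:235,275:355,::-1],(640,400),interpolation=cv2.INTER_CUBIC)
b=cv2.resize(g["img"][170:240,280:385,::-1],(630,420),interpolation=cv2.INTER_CUBIC)
cv2.imwrite("pics/t1.png",a);cv2.imwrite("pics/s1.png",b)
E
```

```text
4.7 [ 0.4949 -0.1965  0.2679] tooly deg -126.7 z [ 0.004 -0.001 -1.   ] j [ 1.000e-03 -1.410e-01 -6.400e-02  1.000e-03 -1.644e+00  9.300e-01] F [ 0.28 -0.13 -0.73] tau [ 0.024 -0.105  0.01 ] gap 0.0499 0.0 0.022
```

View pics/t1.png

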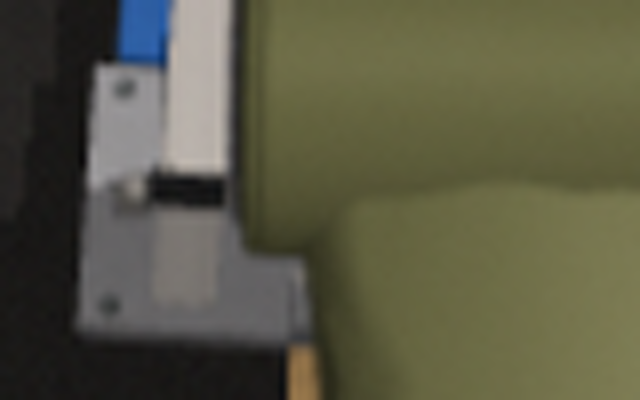

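View pics/s1.png

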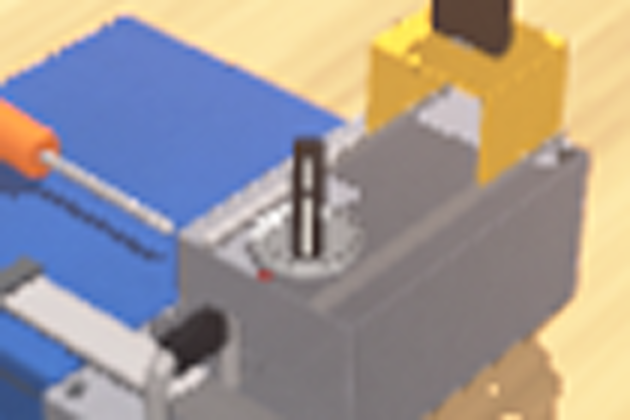

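In the top crop the arm hides the dial. The side crop shows the hood open and the dial bar at (308,200), seen exactly end-on with the white stripe facing the camera. The camera's bearing from the dial is 39.6° from lock +y, so the dial stands 2 clicks off (0.698). That puts the tool y angle at -141.8° for gripping.

>>> {"api": "move_arm", "payload": {
  "motion": "0.007 0.045 0 0 0 -0.06; 0.014 0.09 0 0 0 -0.12; 0.021 0.135 -0.01 0 0 -0.18; 0.028 0.18 -0.02 0 0 -0.24; 0.0335 0.223 -0.03 0 0 -0.264",
  "gripper": 0.05
}}

```text
time: 5.3
ee_pos: [0.5282, 0.03, 0.2347]
tool_rot: [0.0, 0.9, -0.436, 0.0]
wrist_force: [0.8, -0.0, 0.7]
finger_gap: 0.0499
gripper_force: 0.0
```

>>> {"api": "move_arm", "payload": {
  "motion": "0 0 0 0 0 0; 0 0 0 0 0 0"
}}

```text
time: 5.5
ee_pos: [0.5281, 0.0289, 0.2347]
tool_rot: [0.001, 0.901, -0.434, -0.0]
wrist_force: [0.0, -0.3, 0.0]
finger_gap: 0.0498
gripper_force: 0.0
```

```bash
python3 st.py
```

```text
5.5 [0.5281 0.0289 0.2347] tooly deg -141.46 z [-0.001 -0.001 -1.   ] j [ 0.436 -0.15  -0.132  0.    -1.591  0.237] F [ 0.02 -0.29  0.03] tau [-0.032  0.02   0.039] gap 0.0498 0.0 0.022
```

>>> {"api": "move_arm", "payload": {
  "motion": "0.0005 -0.0025 -0.04 0 0 -0.006; 0.0005 -0.0025 -0.08 0 0 -0.006; 0.0005 -0.0025 -0.105 0 0 -0.006; 0.0005 -0.0025 -0.116 0 0 -0.006; 0.0005 -0.0025 -0.116 0 0 -0.006"
}}

```text
time: 6.0
ee_pos: [0.5283, 0.0244, 0.1184]
tool_rot: [0.001, 0.899, -0.438, -0.001]
wrist_force: [0.1, 0.6, 1.0]
finger_gap: 0.0502
gripper_force: 0.0
```

>>> {"api": "move_arm", "payload": {
  "motion": "0 0 0 0 0 0; 0 0 0 0 0 0; 0 0 0 0 0 0; 0 0 0 0 0 0",
  "gripper": 0.0,
  "grip_force": 30
}}

```text
time: 6.4
ee_pos: [0.5298, 0.0256, 0.1213]
tool_rot: [-0.001, 0.899, -0.438, 0.001]
wrist_force: [-0.3, 1.3, 5.7]
finger_gap: 0.0138
gripper_force: 33.3
```

```bash
python3 st.py
```

```text
6.4 [0.5298 0.0256 0.1213] tooly deg -141.94 z [ 0.003  0.    -1.   ] j [ 4.280e-01 -1.250e-01 -3.160e-01  1.000e-03 -1.376e+00  2.360e-01] F [-0.32  1.32  5.69] tau [ 0.218 -0.008 -0.058] gap 0.0138 33.30849766731262 0.022
```

Gripped at 14 mm. I'll turn it clockwise by 0.698 in steps of 0.14.

>>> {"api": "move_arm", "payload": {
  "motion": "0 0 0 0 0 -0.14; 0 0 0 0 0 -0.28; 0 0 0 0 0 -0.42; 0 0 0 0 0 -0.56; 0 0 0 0 0 -0.7"
}}

```text
time: 6.9
ee_pos: [0.5289, 0.0253, 0.1212]
tool_rot: [0.0, -0.692, 0.722, -0.001]
wrist_force: [-4.5, 1.5, 9.0]
finger_gap: 0.0132
gripper_force: 33.8
```

>>> {"api": "move_arm", "payload": {
  "motion": "0 0 0 0 0 0; 0 0 0 0 0 0; 0 0 0 0 0 0"
}}

```text
time: 7.2
ee_pos: [0.5289, 0.0254, 0.1212]
tool_rot: [0.0, -0.694, 0.72, -0.001]
wrist_force: [-4.7, 0.1, 9.0]
finger_gap: 0.0136
gripper_force: 33.7
```

```bash
python3 st.py
```

```text
7.2 [0.5289 0.0254 0.1212] tooly deg 177.96 z [ 0.001 -0.    -1.   ] j [ 4.290e-01 -1.260e-01 -3.170e-01  1.000e-03 -1.379e+00 -4.640e-01] F [-4.68  0.06  9.04] tau [ 0.059  1.476 -0.055] gap 0.0136 33.69508445262909 0.022
```

Tool y is at 178.0° against a target of 178.2°. I'll release, rise straight up, and check.

>>> {"api": "move_arm", "payload": {
  "motion": "0 0 0 0 0 0; 0 0 0 0 0 0; 0 0 0 0 0 0; 0 0 0 0 0 0",
  "gripper": 0.045
}}

```text
time: 7.6
ee_pos: [0.5286, 0.0254, 0.119]
tool_rot: [-0.0, -0.694, 0.72, 0.0]
wrist_force: [0.5, 0.3, 0.1]
finger_gap: 0.0451
gripper_force: 0.0
```

>>> {"api": "move_arm", "payload": {
  "motion": "0 0 0.04 0 0 0; 0 0 0.09 0 0 0; 0 -0.01 0.13 0 0 0; 0 -0.01 0.13 0 0 0"
}}

```text
time: 8.0
ee_pos: [0.5307, 0.0147, 0.2565]
tool_rot: [0.004, -0.694, 0.72, -0.003]
wrist_force: [0.5, -0.2, -0.4]
finger_gap: 0.0448
gripper_force: 0.0
```

```bash
python3 st.py; python3 - <<'E'
from h import *
g=grab_frame("side")
b=cv2.resize(g["img"][170:270,280:385,::-1],(630,600),interpolation=cv2.INTER_CUBIC)
cv2.imwrite("pics/s2.png",b)
E
```

```text
8.0 [0.5307 0.0147 0.2565] tooly deg 177.9 z [ 0.011  0.001 -1.   ] j [ 0.409 -0.153 -0.096  0.003 -1.618 -0.445] F [ 0.54 -0.23 -0.4 ] tau [ 0.097 -0.016  0.025] gap 0.0448 0.0 0.022
```

View pics/s2.png

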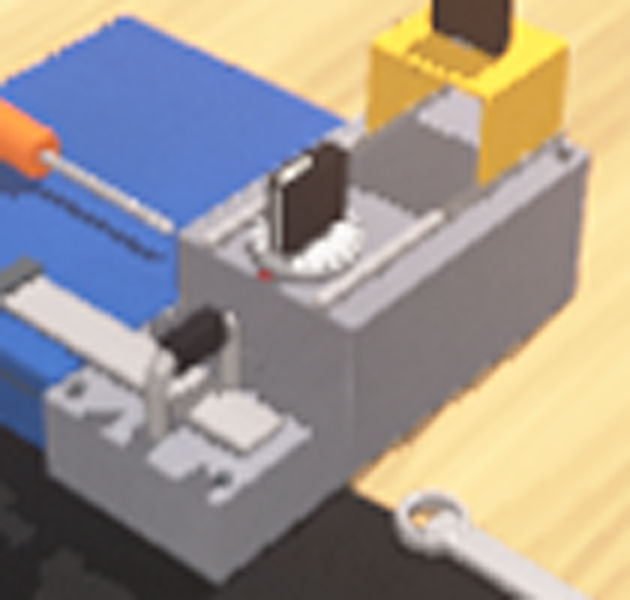

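The pointer stripe at (283,220) now faces the red mark at (265,275), and the hood is still open. Next is the shackle sleeve at (0.531, 0.0985, 0.077), with the same orientation.

>>> {"api": "move_arm", "payload": {
  "motion": "0 0.04 0 0 0 0.002; 0 0.084 0 0 0 0.004; 0.0005 0.084 -0.04 0 0 0.005; 0.0005 0.084 -0.08 0 0 0.005; 0.0005 0.084 -0.1 0 0 0.005"
}}

```text
time: 8.55
ee_pos: [0.527, 0.0995, 0.1435]
tool_rot: [-0.003, -0.696, 0.718, 0.002]
wrist_force: [-0.3, -0.1, 0.1]
finger_gap: 0.0453
gripper_force: 0.0
```

>>> {"api": "move_arm", "payload": {
  "motion": "0 0 0 0 0 0; 0 0 0 0 0 0"
}}

```text
time: 8.75
ee_pos: [0.5292, 0.0992, 0.1493]
tool_rot: [-0.001, -0.696, 0.718, -0.0]
wrist_force: [0.9, -0.6, 1.2]
finger_gap: 0.0451
gripper_force: 0.0
```

```bash
python3 st.py
```

```text
8.75 [0.5292 0.0992 0.1493] tooly deg 178.23 z [-0.    -0.001 -1.   ] j [ 5.590e-01 -1.110e-01 -2.520e-01  1.000e-03 -1.431e+00 -5.900e-01] F [ 0.87 -0.56  1.21] tau [ 0.005 -0.006 -0.019] gap 0.0451 0.0 0.022
```

>>> {"api": "move_arm", "payload": {
  "motion": "0.0015 -0.0005 -0.03 0 0 0; 0.0015 -0.0005 -0.055 0 0 0; 0.0015 -0.0005 -0.068 0 0 0; 0.0015 -0.0005 -0.068 0 0 0; 0.0015 -0.0005 -0.068 0 0 0"
}}

```text
time: 9.25
ee_pos: [0.5317, 0.0991, 0.0831]
tool_rot: [0.001, -0.696, 0.718, -0.001]
wrist_force: [0.4, 0.6, 0.8]
finger_gap: 0.045
gripper_force: 0.0
```

>>> {"api": "move_arm", "payload": {
  "motion": "0 0 0 0 0 0; 0 0 0 0 0 0; 0 0 0 0 0 0; 0 0 0 0 0 0",
  "gripper": 0.0,
  "grip_force": 40
}}

```text
time: 9.65
ee_pos: [0.5314, 0.0993, 0.0827]
tool_rot: [0.001, -0.696, 0.718, -0.001]
wrist_force: [-0.5, 0.8, 5.7]
finger_gap: 0.0112
gripper_force: 41.2
```

```bash
python3 st.py
```

```text
9.65 [0.5314 0.0993 0.0827] tooly deg 178.24 z [ 0.002  0.001 -1.   ] j [ 5.570e-01 -7.300e-02 -3.400e-01  1.000e-03 -1.302e+00 -5.880e-01] F [-0.48  0.76  5.75] tau [0.287 0.148 0.013] gap 0.0112 41.19308531284332 0.022
```

>>> {"api": "move_arm", "payload": {
  "motion": "0 0 0.008 0 0 0; 0 0 0.018 0 0 0; 0 0 0.03 0 0 0; 0 0 0.042 0 0 0; 0 0 0.055 0 0 0"
}}

```text
time: 10.15
ee_pos: [0.5306, 0.0989, 0.1374]
tool_rot: [-0.0, -0.696, 0.718, 0.0]
wrist_force: [0.5, -0.2, -2.7]
finger_gap: 0.0109
gripper_force: 40.1
```

```bash
python3 st.py
```

```text
10.15 [0.5306 0.0989 0.1374] tooly deg 178.23 z [-0.  0. -1.] j [ 0.557 -0.103 -0.266 -0.    -1.408 -0.588] F [ 0.45 -0.18 -2.65] tau [ 0.029 -0.022 -0.056] gap 0.0109 40.108909606933594 0.022
```

The shackle is free: the wrist shows only its 2.7 N of weight. I'll lift it clear of the hood handle and carry it to the mat.

>>> {"api": "move_arm", "payload": {
  "motion": "0 0 0.03 0 0 0; 0 0 0.07 0 0 0; 0 0 0.11 0 0 0; 0 0 0.14 0 0 0; 0 0 0.155 0 0 0"
}}

```text
time: 10.65
ee_pos: [0.5312, 0.0988, 0.296]
tool_rot: [0.002, -0.696, 0.718, -0.001]
wrist_force: [-0.1, 0.6, -2.3]
finger_gap: 0.0116
gripper_force: 40.2
```

>>> {"api": "move_arm", "payload": {
  "motion": "-0.001 -0.02 0 0 0 0; -0.003 -0.06 0 0 0 0; -0.005 -0.1 0 0 0 0; -0.007 -0.14 0 0 0 0; -0.01 -0.18 0 0 0 0"
}}

```text
time: 11.15
ee_pos: [0.5202, -0.0825, 0.2923]
tool_rot: [0.0, -0.696, 0.718, -0.0]
wrist_force: [0.3, 0.5, -2.6]
finger_gap: 0.0111
gripper_force: 40.1
```

>>> {"api": "move_arm", "payload": {
  "motion": "-0.002 -0.04 0 0 0 0; -0.004 -0.08 0 0 0 0; -0.006 -0.12 0 0 0 0; -0.008 -0.16 0 0 0 0; -0.01 -0.2 0 0 0 0"
}}

```text
time: 11.65
ee_pos: [0.5102, -0.2827, 0.2922]
tool_rot: [0.0, -0.696, 0.718, -0.0]
wrist_force: [0.9, 0.3, -1.1]
finger_gap: 0.0115
gripper_force: 40.1
```

>>> {"api": "move_arm", "payload": {
  "motion": "-0.002 -0.04 -0.01 0 0 0; -0.004 -0.07 -0.03 0 0 0; -0.006 -0.09 -0.06 0 0 0; -0.006 -0.097 -0.08 0 0 0; -0.006 -0.097 -0.096 0 0 0"
}}

```text
time: 12.15
ee_pos: [0.5039, -0.3789, 0.1937]
tool_rot: [-0.0, -0.695, 0.719, 0.001]
wrist_force: [-0.3, 0.7, -2.6]
finger_gap: 0.0111
gripper_force: 40.1
```

>>> {"api": "move_arm", "payload": {
  "motion": "0 0 0 0 0 0; 0 0 0 0 0 0; 0 0 0 0 0 0; 0 0 0 0 0 0; 0 0 0 0 0 0"
}}

```text
time: 12.65
ee_pos: [0.5051, -0.3779, 0.1964]
tool_rot: [0.0, -0.696, 0.718, -0.001]
wrist_force: [0.4, -0.2, -2.9]
finger_gap: 0.0109
gripper_force: 40.0
```

```bash
python3 st.py; python3 - <<'E'
from h import *
f=grab_frame("top");g=grab_frame("side")
a=cv2.resize(g["img"][110:270,280:480,::-1],(600,480),interpolation=cv2.INTER_CUBIC)
cv2.imwrite("pics/s3.png",a);cv2.imwrite("pics/t3.png",f["img"][:,:,::-1])
E
```

```text
12.65 [ 0.5051 -0.3779  0.1964] tooly deg 178.26 z [ 0.001 -0.001 -1.   ] j [-0.325  0.121  0.067  0.    -1.515  0.295] F [ 0.38 -0.21 -2.87] tau [ 0.027 -0.017 -0.046] gap 0.0109 40.02796769142151 0.022
```

View pics/s3.png

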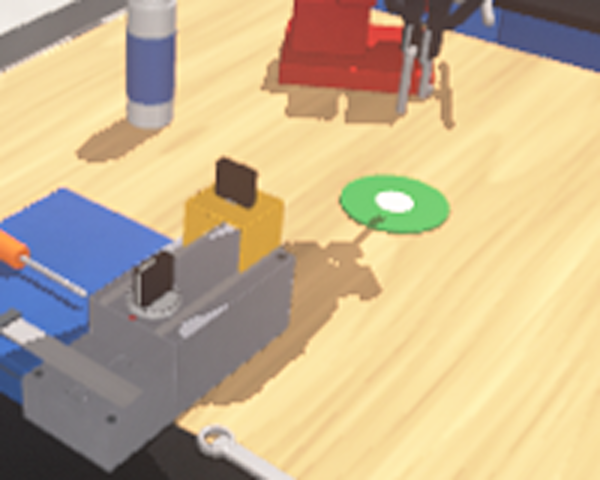

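View pics/t3.png

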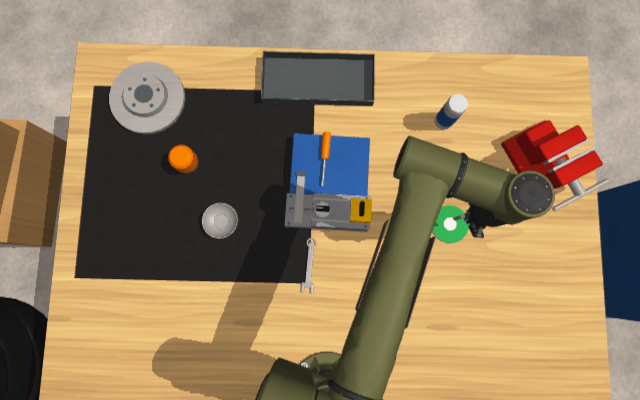

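Side crop: the shackle hangs upright with its leg ends near (403,110) and (425,95), at 3x from (280,110). The dial is at the mark and the hood is open. Top view: the legs start near (455,219), beside the spot at (450,224), and nothing else has shifted. I'll triangulate the leg ends.

```bash
python3 - <<'E'
from h import *
Pt,Ps=cam(grab_frame("top")),cam(grab_frame("side"))
for dy in(-.0225,.0225):
    X=np.array([.505,-.378+dy,.124]);print(proj(Pt,X).round(1),proj(Ps,X).round(1))
print(tri(Pt,Ps,(454,219),(280+403/3,110+110/3)))
E
```

```text
[469.6 219.5] [420.  141.1]
[454.  219.2] [413.1 146.2]
[ 0.50409729 -0.35635796  0.12276137]
```

The leg ends match the prediction within a pixel: measured (0.504, -0.356, 0.123). I'm handing it in.

```bash
python3 -c "
from bench import *
print(close_job())"
```

```text
the job is handed in; nothing more can be done
None
```

The hood is open, the dial is at the red mark, and the shackle is held upright over the mat centre with its leg ends about 12 cm above it; the job is handed in (no verdict came back).

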